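# Fetch the lathe chuck from behind the bottles

### The arm

A 7-joint arm with a two-finger parallel gripper is mounted at the origin on the work surface. World frame = base frame: x ahead of the robot, y to its left, z up, the work surface at z = 0. Lengths are in m, angles in rad, forces in N, time in s.
With the tool pointing down it reaches from about 0.4 to 0.85 m from the base axis. Payload 6.9 kg.
Tool frame: the origin (TCP) lies between the finger pads; the fingertips stand 19 mm ahead of it and the grasp point (between the pads) is the TCP (tip_reach is the distance from the TCP to the fingertips, in m); z points along the fingers, y is the line along which they close (so a half turn about z gives the same grasp; the last joint's range is limited). The gripper opens to 85 mm and grips with 20 to 120 N. Pads are 22 mm wide; open, the fingers measure 114 mm over their backs; the gripper's body (76 mm by 85 mm) begins 54 mm behind the grasp point. The pads swing forward as they close: fully open they stand 13 mm farther back than shut.
Start: joints at [1.399, 0.507, -0.238, 1.5, 0.126, 1.149, -0.155], TCP at [0.171, -0.601, 0.25] pointing down, gripper open.
Joint ranges: [-3.08, 3.08], [-0.24, 2.05], [-1.43, 1.35], [0, 2.5], [-1.52, 4.66], [0.17, 1.96], [-2.89, 2.89]. Speed limits (rad/s): [2.39, 2.39, 3.14, 3.14, 3.14, 3.14, 3.14].

### API

Orientations are given as a unit quaternion [x, y, z, w].
In Python, from cell import * gives the robot as it stands.
- The arm moves only by the tool move_arm, never from a script. Its argument "deltas" is a list of rows, each a list of 7 numbers: the shift along the tool's x, y, z in cm, then the turn, a rotation vector about the tool's x, y, z in rad, then the opening, from -1 (shut) to 1 (fully open). A call has 1 to 10 rows; each row shifts and turns the commanded pose from where the row before left it, along the tool's axes as they then stand; what a row does not reach is not made up. A row lasts 1/12 s, in which the tool goes at most 41.7 mm and 7.16 degrees, less where a joint would pass 70% of its speed; a pose out of reach is approached as far as the arm can. A call is refused whole if a number of a shift passes 4.17 or a number of a turn 0.125, either way. A call with a gripper value outside its range is refused whole. The fingers move at their own pace and stop on an object; "squeeze" is the grip in N (left out, the last holds). Time passes only in rows, so rows that do not move let the fingers close. It gives the time, the measured TCP pose, the force, the opening and the grip force at its end, in the units of the state.
- get_state(): the state, without advancing time (a new reading comes with each control period).
- capture(name): name is "scene" or "side" or "wrist"; returns (picture, depth): 384x512x3 uint8, red, green, blue; 384x512 float32, m along the optical axis (not along the pixel's ray), 0 where there is no reading.
- get_calibration(name): a dict with "fx", "fy", "cx", "cy" (pixels), "world_from_camera" (4x4, takes a point from camera to world coordinates); the wrist camera has in their place "tool_from_camera" (4x4, takes a point from camera to tool coordinates, whose origin is the TCP and whose axes are the flange's). Camera axes: x right, y down, z forward; pixel columns grow to the right and rows downward; lengths in m; the calibration is good to about 2 mm. A picture is of the moment at which its call begins: read the wrist's pose just before it. get_calibration takes no time and is no camera call.
- hand_in(): hands the job in; it is judged then, once.
Trained networks look in the newest picture that a camera, given by its name, has taken for a name from the list of things; names that differ only in an ending like _2 or _b are one class to them, and where a whole thing is asked for, a point or a joint stands for the part that bears it (a point fixed in the world has none). Each returns a list of dicts, best first, with "p" (0 to 1); they miss things now and then, are a little off and sometimes report something else, mostly with a low value. They report only what shows in the picture. A call takes as long as a camera call. They do not tell look-alikes from the thing itself.
- masks_of(camera, thing): "pixels" (384x512 bool, what is visible of it) and "pixel" ([column, row] in pixels, amid what is visible of it).
- place_of(camera, thing): "pixel" ([column, row] in pixels: a listed point, or the origin of a listed thing).
The state is a dict: "t": time; "joints": joint angles; "qvel": joint speeds; "tau": joint torques, N m; "ee_pos": TCP position; "tcp_rot": TCP orientation; "ft_force": force on the tool from outside, world axes, zero at the start; "moment": the same for the moment, N m; "finger_gap": finger opening in m; "finger_force": force on a finger pad.
Only numpy, scipy, OpenCV 4.12 (cv2) and the standard library are available. Lean on these libraries where they do the work, as an engineer would, in place of code of your own. Each camera call takes 0.05 s, during which the arm holds its last target. There are 200 camera calls.

### The job

The lathe chuck is boxed in by the green oil bottle, the red-lidded screw jar and the yellow grease can. First stand all three upright in the blue side tray, leaving the chuck where it is; only then lift the chuck out and lay it flat, jaws up, inside the black ring on the lathe's board. Last, with the chuck in place, put the bottle, the jar and the can back upright, each centred on the disc of its own colour.

Things in the scene. Friction and masses are not known exactly. Their poses are not given: they have to be found in the camera images.
- oil_bottle_mid (a point): Green oil bottle with a white paper label, slim green cap on top: 100 mm tall, straight body of 48 mm diameter up to 84 mm over its foot, then shoulder and 27 mm cap. About 0.2 kg. Round, so any grasp yaw will do. Point: on its axis, half-way up (50 mm over its foot). z is its axis, up. Best gripped some 20 mm over this point, so that the fingers pass over the chuck beside it. At the start it stands on the green disc.
- screw_jar_mid (a point): White screw jar with a red lid and red band: 100 mm tall, 48 mm diameter, the lid is the top 14 mm. About 0.25 kg. Round, so any grasp yaw will do. Point: on its axis, half-way up (50 mm over its foot). z is its axis, up. Best gripped some 20 mm over this point, so that the fingers pass over the chuck beside it. At the start it stands on the red disc.
- grease_can_mid (a point): Yellow grease can with thin steel rims: 100 mm tall, 48 mm diameter. About 0.25 kg. Round, so any grasp yaw will do. Point: on its axis, half-way up (50 mm over its foot). z is its axis, up. Best gripped some 20 mm over this point, so that the fingers pass over the chuck beside it. At the start it stands on the yellow disc.
- chuck_mid (a point): Lathe chuck: squat steel cylinder, 56 mm diameter, 40 mm high, three dark jaws on top add 4 mm. 0.45 kg. Any grasp yaw will do. Point: on its axis, 20 mm over its foot. It stands on the grey caddy plate (top 5 mm over the bench). Bottle, jar and can stand close around its robot side, axes 62 mm from its own; 72 mm beyond it is a 50 mm high fence. Two loose 28 mm high trinkets stand by the fence.
- pad_green: Green disc, fixed on the caddy plate: the green bottle's own place. 68 mm diameter, 2 mm thick. Origin: centre of its underside, 5 mm over the bench; its top is 7 mm over the bench.
- pad_red: Red disc, fixed on the caddy plate: the red-lidded jar's own place. 68 mm diameter, 2 mm thick. Origin: centre of its underside; top 7 mm over the bench.
- pad_yellow: Yellow disc, fixed on the caddy plate: the yellow can's own place. 68 mm diameter, 2 mm thick. Origin: centre of its underside; top 7 mm over the bench.
- tray: Low blue side tray, fixed: 280 mm along its x, 160 mm along its y, rim 14 mm high, walls and floor 4 mm thick. Empty at the start; it lies on one side of the caddy, left or right. Origin: centre of its underside, on the bench.
- lathe_board: Wooden board, 10 mm thick, with a small black lathe, fixed, on the caddy's other side. At its robot end a black ring (inside 76 mm, outside 86 mm, rising 6 mm over the board) around a white spot: the chuck's place. Origin: on the ring's axis at bench height, 10 mm below the chuck's seat. x points from the ring to the lathe, which begins 90 mm from the ring's axis and is up to 100 mm high.
There are look-alikes about, which are no part of the job. What is shaped like the part that bears screw_jar_mid but purple is not meant.

How it is judged:
By the outcome, as a careful person would: the job done as asked, in the order asked, and still so for the second after the job is handed in, with the robot touching nothing.
It also fails if it takes over 136 s, if anything falls off the work surface, if the arm or the gripper's body presses on something with over 40 N, if the wrist force passes 120 N, or if a joint passes its speed limit or range.

## Working session

There is one attempt and no reset: what is moved stays moved. The work goes in short steps, Python scripts to look and compute and a tool call to move; the robot and the scene stay as the last step left them, time stands still between calls to the robot, and variables do not carry over. Pictures are saved under pics/ and viewed, at most 14 in all, crops included, and the job is handed in when it is done.

Besides the shell and the picture viewer there is one more tool, called after "Request:" as a command line: name --pt "numbers of a row" for each row, then --argument value for the rest. move_arm: Moves the arm, as the interface text tells. Its arguments: {"type":"object","properties":{"deltas":{"type":"array"},"squeeze":{"type":"number"}},"required":["deltas"]}

```bash
ls; mkdir -p pics; cat > h.py <<'E'
from cell import *
import numpy as np, cv2
from scipy.spatial.transform import Rotation as R
def cam(name):
    s=get_state(); p,d=capture(name); c=get_calibration(name)
    if name=='wrist':
        T=np.eye(4);T[:3,:3]=R.from_quat(s['tcp_rot']).as_matrix();T[:3,3]=s['ee_pos']
        W=T@np.array(c['tool_from_camera'])
    else: W=np.array(c['world_from_camera'])
    return p,d,c,W
def ray(c,W,px):
    v=W[:3,:3]@np.array([(px[0]-c['cx'])/c['fx'],(px[1]-c['cy'])/c['fy'],1.]); return W[:3,3],v
def deproj(c,W,px,dep):
    o,v=ray(c,W,px); return o+v*dep
def tri(rays):
    A=0;b=0
    for o,v in rays:
        v=v/np.linalg.norm(v);P=np.eye(3)-np.outer(v,v);A=A+P;b=b+P@o
    x=np.linalg.solve(A,b)
    return x,[round(float(np.linalg.norm(np.cross(x-o,v/np.linalg.norm(v)))),4) for o,v in rays]
def cloud(c,W,d):
    v,u=np.mgrid[:384,:512]; P=np.stack([(u-c['cx'])/c['fx']*d,(v-c['cy'])/c['fy']*d,d],-1)
    return P@W[:3,:3].T+W[:3,3]
THINGS=['oil_bottle_mid','screw_jar_mid','grease_can_mid','chuck_mid','pad_green','pad_red','pad_yellow','tray','lathe_board']
E
python3 - <<'E'
from h import *
np.set_printoptions(precision=4,suppress=True)
s=get_state();print(s['ee_pos'],s['tcp_rot'],s['ft_force'],s['t'])
rays={}
for n in ['scene','side']:
    p,d,c,W=cam(n); cv2.imwrite(f'pics/{n}0.png',cv2.cvtColor(p,cv2.COLOR_RGB2BGR))
    print(n,W[:3,3])
    for t in THINGS:
        for r in place_of(n,t)[:3]:
            u,v=np.round(r['pixel']).astype(int)
            dd=d[min(max(v,0),383),min(max(u,0),511)]
            print(n,t,round(r['p'],2),np.round(r['pixel'],1),deproj(c,W,r['pixel'],dd) if dd else None)
            rays.setdefault(t,{}).setdefault(n,[]).append((r['pixel'],ray(c,W,r['pixel'])))
for t,k in rays.items():
    if len(k)==2:
        for a in k['scene']:
            for b in k['side']:
                x,e=tri([a[1],b[1]]); 
                if max(e)<.01: print(t,np.round(a[0]),np.round(b[0]),x,e)
print(get_state()['t'])
E
```

```text
pics
[ 0.1706 -0.6008  0.2494] [ 0.9904  0.138  -0.0001 -0.0009] [ 0.6048 -0.0468 -0.5947] 0.0
scene [1.1563 0.4481 1.0009]
scene oil_bottle_mid 0.55 [263.1 181.1] [ 0.5948 -0.0241  0.0766]
scene oil_bottle_mid 0.33 [288.7 177.5] [0.5532 0.0213 0.0867]
scene screw_jar_mid 0.97 [306.4 198.6] [0.5792 0.0933 0.0908]
scene screw_jar_mid 0.78 [224.4 233. ] [0.7689 0.0104 0.0898]
scene screw_jar_mid 0.65 [314.9 261.1] [0.7033 0.2074 0.0991]
scene grease_can_mid 0.79 [287.1 178. ] [0.5524 0.0161 0.0798]
scene chuck_mid 0.78 [275.4 202.6] [0.6081 0.0255 0.0461]
scene chuck_mid 0.69 [299.  211.4] [0.5895 0.0831 0.0411]
scene pad_green 0.51 [261.6 192.9] [ 0.5987 -0.0259  0.0318]
scene pad_red 0.58 [212.1 127.8] [ 0.5012 -0.289   0.0138]
scene pad_red 0.49 [301.8 213. ] [0.5835 0.0876 0.032 ]
scene pad_yellow 0.57 [290.9 190.5] [0.5479 0.0266 0.0343]
scene tray 0.94 [404.5 252.5] [0.5027 0.33   0.0031]
scene lathe_board 0.75 [214.6 129.3] [ 0.497  -0.284   0.0078]
side [ 0.1519 -0.5191  0.6996]
side oil_bottle_mid 0.81 [243.7 215.6] [ 0.5631 -0.0557  0.0768]
side screw_jar_mid 0.93 [206. 189.]
[... 862 characters left out ...]
[0.0042, 0.0042]
screw_jar_mid [315. 261.] [206. 189.] [ 0.6335  0.1692 -0.0415] [0.001, 0.001]
screw_jar_mid [315. 261.] [211. 145.] [0.6819 0.1965 0.0571] [0.0004, 0.0004]
grease_can_mid [287. 178.] [213. 212.] [0.5365 0.0076 0.0586] [0.0024, 0.0024]
chuck_mid [275. 203.] [231. 204.] [0.598  0.0219 0.033 ] [0.0034, 0.0034]
pad_green [262. 193.] [247. 230.] [ 0.5852 -0.039   0.0069] [0.0012, 0.0012]
pad_red [302. 213.] [206. 210.] [ 0.5639  0.0753 -0.0012] [0.0, 0.0]
pad_yellow [291. 190.] [216. 231.] [0.5326 0.0097 0.0034] [0.0053, 0.0053]
tray [404. 252.] [121. 173.] [ 0.4926  0.3301 -0.0084] [0.0027, 0.0027]
lathe_board [215. 129.] [306. 335.] [ 0.4945 -0.2913  0.0013] [0.003, 0.003]
1.0
```

View pics/scene0.png

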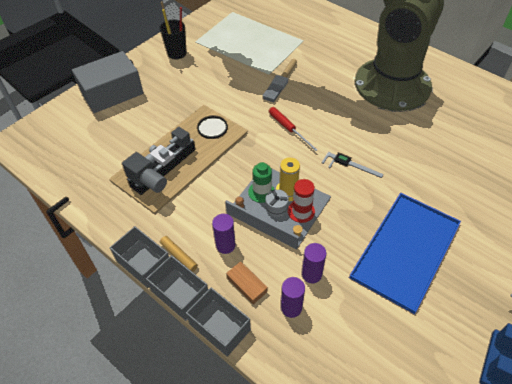

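View pics/side0.png

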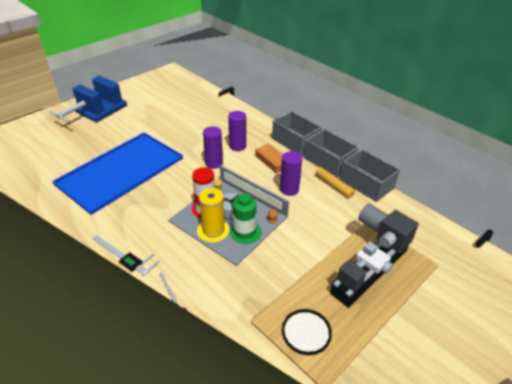

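The scene picture shows the bottle at (263,181), can at (289,175), jar at (303,200) and chuck at (277,203). The ring is at (212,127) and the tray at (405,252). The three purple look-alikes at (224,233), (314,262) and (292,297) are to be left alone. In the side view, can, bottle and jar are at (212,215), (244,218) and (204,190), and the ring is at (306,332).

```bash
cat >> h.py <<'E'
def yaw(s):
    m=R.from_quat(s['tcp_rot']).as_matrix(); return np.degrees(np.arctan2(m[1,0],m[0,0]))
def plan(g,psi,n=None,grip=1,s=None):
    "rows from present pose to goal g (m), tool-x yaw psi (deg), levelled"
    s=s or get_state(); M=R.from_quat(s['tcp_rot']); p=np.array(s['ee_pos'])
    ps=np.radians(psi); G=R.from_matrix(np.array([[np.cos(ps),np.sin(ps),0],[np.sin(ps),-np.cos(ps),0],[0,0,-1.]]))
    rv=(M.inv()*G).as_rotvec(); D=np.array(g)-p
    k=max(int(np.ceil(max(np.linalg.norm(D)/.0405,np.linalg.norm(rv)/.12))),1); n=n or k
    out=[]
    for i in range(n):
        out.append(np.r_[M.inv().apply(D/n)*100,rv/n]); M=M*R.from_rotvec(rv/n)
    for o in out: print('['+','.join(f'{v:.2f}' if j<3 else f'{v:.3f}' for j,v in enumerate(o))+f',{grip}]',end=',')
    print(n)
def st():
    s=get_state(); print('t',round(s['t'],2),'pos',np.round(s['ee_pos'],4),'yaw',round(yaw(s),1),'gap',round(s['finger_gap'],4),'F',np.round(s['ft_force'],1),s['finger_force']); return s
E
python3 - <<'E'
from h import *
np.set_printoptions(precision=4,suppress=True)
for n in ['scene','side']:
    p,d,c,W=cam(n); X=cloud(c,W,d)
    for t in ['tray','lathe_board']:
        m=masks_of(n,t)[0]['pixels']&(d>0); P=X[m]; P=P[P[:,2]<.03]
        (cx,cy),(w,h),a=cv2.minAreaRect((P[:,:2]*1000).astype(np.float32)); print(n,t,cx,cy,w,h,a,np.median(P[:,2]))
    # caddy plate grey
    q=p.astype(int); g=(np.ptp(q,axis=2)<25)&(q.mean(2)>70)&(q.mean(2)<170)&(d>0)
    P=X[g]; P=P[(np.linalg.norm(P[:,:2]-[.6,.02],axis=1)<.14)]
    f=P[(P[:,2]>.035)&(P[:,2]<.06)&(P[:,0]>.62)]; l=P[P[:,2]<.012]
    for nm,k in (('fence',f),('plate',l)):
        if len(k)>10: print(n,nm,len(k),cv2.minAreaRect((k[:,:2]*1000).astype(np.float32)))
    # white ring disc
    b=(q.min(2)>170)&(d>0); P=X[b]; P=P[np.linalg.norm(P[:,:2]-[.495,-.29],axis=1)<.07]; print(n,'spot',len(P),P.mean(0),np.ptp(P,axis=0))
plan([.50,-.25,.30],80); st()
E
```

```text
Traceback (most recent call last):
IndexError: list index out of range
```

```bash
python3 - <<'E'
from h import *
np.set_printoptions(precision=4,suppress=True)
for n in ['scene','side']:
    p,d,c,W=cam(n); X=cloud(c,W,d); q=p.astype(int)
    m=(q[...,2]>q[...,0]+60)&(q[...,2]>q[...,1]+40)&(d>0)
    P=X[m]; P=P[(P[:,2]<.03)&(np.linalg.norm(P[:,:2]-[.493,.33],axis=1)<.2)]
    print(n,'tray',len(P),cv2.minAreaRect((P[:,:2]*1000).astype(np.float32)),np.median(P[:,2]))
    g=(np.ptp(q,axis=2)<25)&(q.mean(2)>70)&(q.mean(2)<170)&(d>0)
    P=X[g]; P=P[(np.linalg.norm(P[:,:2]-[.6,.02],axis=1)<.14)]
    f=P[(P[:,2]>.035)&(P[:,2]<.06)&(P[:,0]>.62)]; l=P[P[:,2]<.012]
    for nm,k in (('fence',f),('plate',l)):
        if len(k)>10: print(n,nm,len(k),cv2.minAreaRect((k[:,:2]*1000).astype(np.float32)))
    b=(q.min(2)>170)&(d>0); P=X[b]; P=P[np.linalg.norm(P[:,:2]-[.495,-.29],axis=1)<.07]; print(n,'spot',len(P),P.mean(0) if len(P) else '')
plan([.50,-.15,.30],100); st()
E
```

```text
scene tray 7175 ((491.8590393066406, 328.3748779296875), (284.75238037109375, 159.4650115966797), 6.461595058441162) 0.004599810642256452
scene fence 337 ((645.8965454101562, 26.46221160888672), (55.45740509033203, 197.16896057128906), 8.017505645751953)
scene plate 1433 ((609.854736328125, 20.82037353515625), (242.2534942626953, 200.99737548828125), 8.37936019897461)
scene spot 350 [ 0.4976 -0.2937  0.0121]
side tray 4822 ((490.16607666015625, 327.3327331542969), (279.5897216796875, 165.16407775878906), 6.2980852127075195) 0.004941171733798877
side fence 456 ((696.7532958984375, 33.566993713378906), (71.79151153564453, 197.4445037841797), 8.208813667297363)
side plate 2016 ((579.7362060546875, 15.338546752929688), (178.72769165039062, 199.16026306152344), 7.767765998840332)
side spot 1292 [ 0.4964 -0.291   0.011 ]
[3.14,-2.46,-0.35,-0.000,-0.000,-0.105,1],[3.38,-2.11,-0.35,-0.000,-0.000,-0.105,1],[3.59,-1.75,-0.36,-0.000,-0.000,-0.105,1],[3.75,-1.36,-0.36,-0.000,-0.000,-0.105,1],[3.87,-0.96,-0.36,-0.000,-0.000,-0.105,1],[3.95,-0.55,-0.36,-0.000,-0.000,-0.105,1],[3.99,-0.14,-0.36,-0.000,-0.000,-0.105,1],[3.98,0.28,-0.36,-0.000,-0.000,-0.105,1],[3.93,0.70,-0.36,-0.000,-0.000,-0.105,1],[3.83,1.10,-0.36,-0.000,-0.000,-0.105,1],[3.70,1.50,-0.36,-0.000,-0.000,-0.105,1],[3.52,1.88,-0.36,-0.000,-0.000,-0.105,1],[3.30,2.24,-0.36,-0.000,-0.000,-0.105,1],[3.05,2.57,-0.36,-0.000,-0.000,-0.105,1],14
t 1.2 pos [ 0.1708 -0.6012  0.2503] yaw 15.9 gap 0.0856 F [ 0.2 -0.  -0.2] 0.0
```

Request:
move_arm --pt "3.14 -2.46 -0.35 0 0 -0.105 1" --pt "3.38 -2.11 -0.35 0 0 -0.105 1" --pt "3.59 -1.75 -0.36 0 0 -0.105 1" --pt "3.75 -1.36 -0.36 0 0 -0.105 1" --pt "3.87 -0.96 -0.36 0 0 -0.105 1" --pt "3.95 -0.55 -0.36 0 0 -0.105 1" --pt "3.99 -0.14 -0.36 0 0 -0.105 1" --pt "3.98 0.28 -0.36 0 0 -0.105 1" --pt "3.93 0.7 -0.36 0 0 -0.105 1" --pt "3.83 1.1 -0.36 0 0 -0.105 1"

```text
t: 2.03
ee_pos: [0.4066, -0.2772, 0.2866]
tcp_rot: [0.786, 0.618, -0.0, 0.0]
ft_force: [0.8, -1.6, 0.4]
finger_gap: 0.0857
finger_force: 0.0
```

Request:
move_arm --pt "3.7 1.5 -0.36 0 0 -0.105 1" --pt "3.52 1.88 -0.36 0 0 -0.105 1" --pt "3.3 2.24 -0.36 0 0 -0.105 1" --pt "3.05 2.57 -0.36 0 0 -0.105 1" --pt "3.8 0.7 0 0 0 0 1" --pt "3.0 0.5 0 0 0 0 1" --pt "0 0 0 0 0 0 1" --pt "0 0 0 0 0 0 1"

```text
t: 2.7
ee_pos: [0.4998, -0.0788, 0.3009]
tcp_rot: [0.641, 0.768, 0.0, 0.0]
ft_force: [0.1, -0.2, -0.3]
finger_gap: 0.0858
finger_force: 0.0
```

```bash
cat > w.py <<'E'
from h import *
import sys,pickle
np.set_printoptions(precision=4,suppress=True)
tag=sys.argv[1]; st(); p,d,c,W=cam('wrist'); cv2.imwrite(f'pics/{tag}.png',cv2.cvtColor(p,cv2.COLOR_RGB2BGR))
X=cloud(c,W,d); rec={}
print('cam',W[:3,3],'axis',W[:3,2])
for t in (sys.argv[2].split(',') if len(sys.argv)>2 else THINGS):
    for r in place_of('wrist',t)[:2]:
        u,v=np.clip(np.round(r['pixel']).astype(int),0,[511,383])
        rec.setdefault(t,[]).append((r['p'],r['pixel'],ray(c,W,r['pixel'])))
        print(t,round(r['p'],2),np.round(r['pixel'],1),X[v,u] if d[v,u] else None)
pickle.dump((rec,p,d,c,W),open(f'{tag}.pkl','wb'))
E
python3 w.py w1
```

```text
t 2.7 pos [ 0.4998 -0.0788  0.3009] yaw 100.3 gap 0.0858 F [ 0.1 -0.2 -0.3] 0.0
cam [0.4833 0.004  0.4253] axis [ 0.0589 -0.3187 -0.946 ]
oil_bottle_mid 0.56 [322.7 141.1] [ 0.5657 -0.0335  0.1032]
screw_jar_mid 0.82 [332.7  45. ] [0.5499 0.0641 0.1071]
screw_jar_mid 0.74 [457.1 139.3] [ 0.7296 -0.004   0.0857]
grease_can_mid 0.68 [296.4  98.4] [0.5241 0.0069 0.107 ]
chuck_mid 0.84 [343.7  95.9] [0.5921 0.0209 0.0467]
chuck_mid 0.52 [332.2  41.3] [0.5479 0.0675 0.1072]
pad_green 0.95 [320.7 137.5] [ 0.5646 -0.0315  0.0948]
pad_red 0.64 [325.2  48.6] [0.5445 0.0607 0.0979]
pad_yellow 0.8 [292.1  97.4] [0.5195 0.0071 0.1072]
lathe_board 0.97 [232.5 264.4] [ 0.488  -0.2782  0.0113]
```

Request:
move_arm --pt "0 3.0 0 0 0 0 1" --pt "0 3.5 0 0 0 0 1" --pt "0 2.5 0 0 0 0 1" --pt "0 0 0 0 0 0 1" --pt "0 0 0 0 0 0 1"

```text
t: 3.62
ee_pos: [0.589, -0.0646, 0.2996]
tcp_rot: [0.642, 0.767, 0.0, -0.001]
ft_force: [-1.3, 0.4, -0.8]
finger_gap: 0.0853
finger_force: 0.0
```

```bash
python3 w.py w2; python3 - <<'E'
from h import *
import pickle
np.set_printoptions(precision=4,suppress=True)
rs=[pickle.load(open(f'w{i}.pkl','rb')) for i in (1,2)]
for t in rs[0][0]:
    for a in rs[0][0][t]:
        for b in rs[1][0].get(t,[]):
            x,e=tri([a[2],b[2]])
            if max(e)<.008: print(t,round(a[0],2),round(b[0],2),x,e)
# tops from depth: points at z .1-.115
for i,(rec,p,d,c,W) in enumerate(rs):
    X=cloud(c,W,d); q=p.astype(int); r,g,b=q[...,0],q[...,1],q[...,2]
    near=(np.linalg.norm(X[...,:2]-[.58,.02],axis=2)<.12)&(d>0)
    for nm,m in (('green',(g>r+25)&(g>b+15)),('red',(r>g+60)&(r>b+60)),('yellow',(r>b+60)&(g>b+60))):
        P=X[m&near]; top=P[P[:,2]>.1]; pad=P[P[:,2]<.012]
        if len(top)>20: print(i,nm,'top',len(top),cv2.minEnclosingCircle((top[:,:2]*1000).astype(np.float32)),top[:,2].mean())
        if len(pad)>10: print('   pad',len(pad),pad.mean(0),cv2.minEnclosingCircle((pad[:,:2]*1000).astype(np.float32)))
E
```

```text
t 3.62 pos [ 0.589  -0.0646  0.2996] yaw 100.1 gap 0.0853 F [-1.3  0.4 -0.8] 0.0
cam [0.573  0.0181 0.4242] axis [ 0.0561 -0.3175 -0.9466]
oil_bottle_mid 0.86 [250.9 140.5] [ 0.5727 -0.0317  0.1078]
oil_bottle_mid 0.63 [274.3  94.4] [0.5919 0.0218 0.0459]
screw_jar_mid 0.95 [387.6 136.1] [ 0.7295 -0.0008  0.0958]
screw_jar_mid 0.61 [256.9  43.9] [0.5625 0.0652 0.1093]
grease_can_mid 0.96 [227.5  96.6] [0.5407 0.0095 0.109 ]
chuck_mid 0.62 [273.7  94.5] [0.5919 0.0218 0.0459]
pad_green 0.73 [258.7 135.5] [ 0.5809 -0.0261  0.1048]
pad_red 0.16 [258.4 137.2] [ 0.58   -0.0272  0.1065]
lathe_board 0.63 [185.6 264.3] [ 0.4979 -0.2771  0.0104]
oil_bottle_mid 0.56 0.86 [ 0.5727 -0.0373  0.0747] [0.0003, 0.0003]
screw_jar_mid 0.82 0.61 [0.5605 0.0737 0.0548] [0.0003, 0.0003]
screw_jar_mid 0.74 0.95 [ 0.7427 -0.0037  0.0676] [0.0011, 0.0011]
grease_can_mid 0.68 0.96 [0.5331 0.0076 0.0407] [0.0004, 0.0004]
chuck_mid 0.84 0.62 [0.5916 0.021  0.0468] [0.0001, 0.0001]
pad_green 0.95 0.73 [ 0.5827 -0.0382  0.0183] [0.0008, 0.0008]
lathe_board 0.97 0.63 [ 0.4896 -0.308  -0.0316] [0.0001, 0.0001]
0 g
[... 443 characters left out ...]
211597442626953) 0.10791805924285884
   pad 368 [0.5109 0.0043 0.008 ] ((527.767578125, 9.46165943145752), 32.95712661743164)
1 green top 430 ((577.731201171875, -38.98653030395508), 13.314679145812988) 0.10766693887758283
   pad 435 [ 0.5811 -0.0243  0.0079] ((579.6168823242188, -40.325538635253906), 33.92928695678711)
1 red top 1845 ((562.72607421875, 75.5937728881836), 23.599611282348633) 0.10802710588632335
   pad 468 [0.5635 0.0595 0.008 ] ((562.284423828125, 74.43312072753906), 33.440269470214844)
1 yellow top 1361 ((531.8097534179688, 9.157586097717285), 23.92754554748535) 0.10790960740197655
   pad 233 [0.551  0.0062 0.0081] ((530.5650634765625, 10.87205696105957), 33.70200729370117)
```

View pics/w2.png

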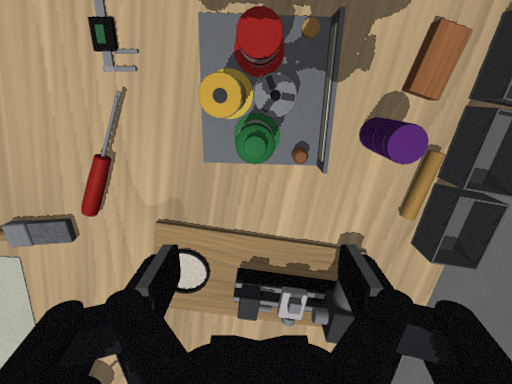

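View w2 shows the yellow can at (224,95), the red-lidded jar at (260,37), the green bottle at (256,140) and the chuck at (275,95). The fence is at x≈330 and the white ring spot at (187,270). The depth circles agree with the stated sizes (tops at 107 mm, pads at 7–8 mm). Bottle first.

```bash
python3 -c "
from h import *
plan([.5777,-.039,.17],145)"
```

```text
[0.40,-0.08,1.87,0.000,0.000,-0.112,1],[0.40,-0.04,1.87,0.000,0.000,-0.112,1],[0.40,0.01,1.87,0.000,0.000,-0.112,1],[0.40,0.06,1.87,0.000,0.000,-0.112,1],[0.39,0.10,1.87,0.000,0.000,-0.112,1],[0.38,0.14,1.87,0.000,0.000,-0.112,1],[0.36,0.18,1.87,0.000,0.000,-0.112,1],7
```

Request:
move_arm --pt "0.4 -0.08 1.87 0 0 -0.112 1" --pt "0.4 -0.04 1.87 0 0 -0.112 1" --pt "0.4 0.01 1.87 0 0 -0.112 1" --pt "0.4 0.06 1.87 0 0 -0.112 1" --pt "0.39 0.1 1.87 0 0 -0.112 1" --pt "0.38 0.14 1.87 0 0 -0.112 1" --pt "0.36 0.18 1.87 0 0 -0.112 1" --pt "0 0 0 0 0 0 1" --pt "0 0 0 0 0 0 1"

```text
t: 4.87
ee_pos: [0.5775, -0.039, 0.1692]
tcp_rot: [0.302, 0.953, -0.0, -0.001]
ft_force: [-0.2, 0.0, 0.9]
finger_gap: 0.0853
finger_force: 0.0
```

```bash
python3 -c "
from h import *
st();plan([.5777,-.039,.078],145,4)"
```

```text
t 4.87 pos [ 0.5775 -0.039   0.1692] yaw 144.8 gap 0.0853 F [-0.2  0.   0.9] 0.0
[-0.01,0.00,2.28,-0.000,-0.000,-0.001,1],[-0.01,0.00,2.28,-0.000,-0.000,-0.001,1],[-0.01,0.00,2.28,-0.000,-0.000,-0.001,1],[-0.01,0.00,2.28,-0.000,-0.000,-0.001,1],4
```

Request:
move_arm --pt "0 0 2.3 0 0 0 1" --pt "0 0 2.3 0 0 0 1" --pt "0 0 2.3 0 0 0 1" --pt "0 0 2.2 0 0 0 1" --pt "0 0 0 0 0 0 1" --pt "0 0 0 0 0 0 -1" --pt "0 0 0 0 0 0 -1" --pt "0 0 0 0 0 0 -1" --pt "0 0 0 0 0 0 -1" --pt "0 0 0 0 0 0 -1" --squeeze 40

```text
t: 5.7
ee_pos: [0.5791, -0.0388, 0.0808]
tcp_rot: [0.301, 0.954, 0.0, 0.002]
ft_force: [-0.5, -0.8, 7.3]
finger_gap: 0.0471
finger_force: 40.4
```

```bash
python3 -c "
from h import *
s=st();plan([s['ee_pos'][0],s['ee_pos'][1],.24],145,4,-1)
s['ee_pos'][2]=.24;plan([.5755,.3375,.22],145,None,-1,s)"
```

```text
t 5.7 pos [ 0.5791 -0.0388  0.0808] yaw 145.0 gap 0.0471 F [-0.5 -0.8  7.3] 40.40462396107614
[-0.01,0.01,-3.98,0.000,0.001,-0.000,-1],[-0.01,0.00,-3.98,0.000,0.001,-0.000,-1],[-0.01,0.00,-3.98,0.000,0.001,-0.000,-1],[-0.00,0.00,-3.98,0.000,0.001,-0.000,-1],4
[2.19,3.06,0.20,0.000,0.000,-0.000,-1],[2.19,3.06,0.20,0.000,0.000,-0.000,-1],[2.19,3.06,0.20,0.000,0.000,-0.000,-1],[2.19,3.06,0.20,0.000,0.000,-0.000,-1],[2.19,3.06,0.20,0.000,0.000,-0.000,-1],[2.19,3.06,0.20,0.000,0.000,-0.000,-1],[2.19,3.06,0.20,0.000,0.000,-0.000,-1],[2.19,3.06,0.20,0.000,0.000,-0.000,-1],[2.19,3.06,0.20,0.000,0.000,-0.000,-1],[2.19,3.06,0.20,0.000,0.000,-0.000,-1],10
```

Request:
move_arm --pt "0 0 -2.5 0 0 0 -1" --pt "0 0 -4 0 0 0 -1" --pt "0 0 -4 0 0 0 -1" --pt "0 0 -4 0 0 0 -1" --pt "0 0 -1.5 0 0 0 -1" --pt "2.19 3.06 0.2 0 0 0 -1" --pt "2.19 3.06 0.2 0 0 0 -1" --pt "2.19 3.06 0.2 0 0 0 -1" --pt "2.19 3.06 0.2 0 0 0 -1" --pt "2.19 3.06 0.2 0 0 0 -1"

```text
t: 6.53
ee_pos: [0.5757, 0.1509, 0.2298]
tcp_rot: [0.301, 0.954, 0.0, 0.001]
ft_force: [1.3, 0.4, -1.8]
finger_gap: 0.0468
finger_force: 42.0
```

Request:
move_arm --pt "2.19 3.06 0.2 0 0 0 -1" --pt "2.19 3.06 0.2 0 0 0 -1" --pt "2.19 3.06 0.2 0 0 0 -1" --pt "2.19 3.06 0.2 0 0 0 -1" --pt "2.19 3.06 0.2 0 0 0 -1" --pt "0 0 2 0 0 0 -1" --pt "0 0 2 0 0 0 -1" --pt "0 0 0 0 0 0 -1" --pt "0 0 0 0 0 0 -1"

```text
t: 7.28
ee_pos: [0.5738, 0.3368, 0.1786]
tcp_rot: [0.301, 0.954, -0.001, -0.0]
ft_force: [0.4, -0.8, -1.6]
finger_gap: 0.047
finger_force: 42.1
```

```bash
python3 -c "
from h import *
s=st();plan([.5755,.3375,.084],145,None,-1)"
```

```text
t 7.28 pos [0.5738 0.3368 0.1786] yaw 145.0 gap 0.047 F [ 0.4 -0.8 -1.6] 42.11345356190577
[-0.03,0.06,3.15,-0.001,-0.000,-0.000,-1],[-0.03,0.06,3.15,-0.001,-0.000,-0.000,-1],[-0.03,0.05,3.15,-0.001,-0.000,-0.000,-1],3
```

Request:
move_arm --pt "0 0.15 3.15 0 0 0 -1" --pt "0 0 3.15 0 0 0 -1" --pt "0 0 2.6 0 0 0 -1" --pt "0 0 0.6 0 0 0 -1" --pt "0 0 0.3 0 0 0 -1" --pt "0 0 0.2 0 0 0 -1" --pt "0 0 0 0 0 0 -1"

```text
t: 7.87
ee_pos: [0.5758, 0.3393, 0.0807]
tcp_rot: [0.301, 0.954, 0.001, 0.001]
ft_force: [-0.1, 1.5, -2.2]
finger_gap: 0.0468
finger_force: 42.1
```

Request:
move_arm --pt "0 0 0.2 0 0 0 -1" --pt "0 0 0.2 0 0 0 -1" --pt "0 0 0 0 0 0 -1"

```text
t: 8.12
ee_pos: [0.5757, 0.3395, 0.0778]
tcp_rot: [0.301, 0.954, 0.001, 0.001]
ft_force: [-2.4, -2.6, 12.1]
finger_gap: 0.0469
finger_force: 43.4
```

Request:
move_arm --pt "0 0 0 0 0 0 1" --pt "0 0 0 0 0 0 1" --pt "0 0 0 0 0 0 1" --pt "0 0 0 0 0 0 1" --pt "0 0 -3 0 0 0 1" --pt "0 0 -4 0 0 0 1" --pt "0 0 -3 0 0 0 1"

```text
t: 8.7
ee_pos: [0.5747, 0.3391, 0.1765]
tcp_rot: [0.3, 0.954, 0.0, -0.0]
ft_force: [0.9, 0.5, 1.0]
finger_gap: 0.0853
finger_force: 0.0
```

```bash
python3 -c "
from h import *
s=st();plan([.5318,.0092,.16],95)"
```

```text
t 8.7 pos [0.5747 0.3391 0.1765] yaw 145.0 gap 0.0853 F [0.9 0.5 1. ] 0.0
[-1.71,-3.28,0.18,0.000,-0.000,0.097,1],[-2.02,-3.10,0.18,0.000,-0.000,0.097,1],[-2.31,-2.89,0.18,0.000,-0.000,0.097,1],[-2.58,-2.65,0.18,0.000,-0.000,0.097,1],[-2.82,-2.39,0.18,0.000,-0.000,0.097,1],[-3.04,-2.10,0.18,0.000,-0.000,0.097,1],[-3.23,-1.80,0.18,0.000,-0.000,0.097,1],[-3.39,-1.48,0.18,0.000,-0.000,0.097,1],[-3.52,-1.14,0.18,0.000,-0.000,0.097,1],9
```

Request:
move_arm --pt "-1.71 -3.28 0 0 0 0.097 1" --pt "-2.02 -3.1 0 0 0 0.097 1" --pt "-2.31 -2.89 0 0 0 0.097 1" --pt "-2.58 -2.65 0 0 0 0.097 1" --pt "-2.82 -2.39 0 0 0 0.097 1" --pt "-3.04 -2.1 0 0 0 0.097 1" --pt "-3.23 -1.8 0 0 0 0.097 1" --pt "-3.39 -1.48 0 0 0 0.097 1" --pt "-3.52 -1.14 0 0 0 0.097 1" --pt "0 0 0 0 0 0 1"

```text
t: 9.53
ee_pos: [0.5305, -0.0004, 0.1739]
tcp_rot: [0.681, 0.732, -0.003, 0.001]
ft_force: [-0.4, -0.8, -0.3]
finger_gap: 0.0858
finger_force: 0.0
```

```bash
python3 -c "
from h import *
s=st();plan([.5318,.0092,.078],95)"
```

```text
t 9.53 pos [ 5.305e-01 -4.000e-04  1.739e-01] yaw 94.1 gap 0.0858 F [-0.4 -0.8 -0.3] 0.0
[0.33,0.07,3.20,-0.001,0.002,-0.005,1],[0.33,0.07,3.20,-0.001,0.002,-0.005,1],[0.32,0.07,3.20,-0.001,0.002,-0.005,1],3
```

Request:
move_arm --pt "0 0 0 0 0 0 1" --pt "0 0 0 0 0 0 1"

```text
t: 9.7
ee_pos: [0.5318, 0.0092, 0.1748]
tcp_rot: [0.675, 0.737, 0.0, -0.0]
ft_force: [-0.4, 0.2, 0.8]
finger_gap: 0.0858
finger_force: 0.0
```

Settles exactly on the mark. Descend, grip, lift.

Request:
move_arm --pt "0 0 3.3 0 0 0 1" --pt "0 0 3.3 0 0 0 1" --pt "0 0 2.6 0 0 0 1" --pt "0 0 0.4 0 0 0 1" --pt "0 0 0 0 0 0 1" --pt "0 0 0 0 0 0 -1" --pt "0 0 0 0 0 0 -1" --pt "0 0 0 0 0 0 -1" --pt "0 0 0 0 0 0 -1" --pt "0 0 0 0 0 0 -1"

```text
t: 10.53
ee_pos: [0.5327, 0.009, 0.0802]
tcp_rot: [0.676, 0.737, 0.001, 0.001]
ft_force: [-1.0, 1.6, 6.6]
finger_gap: 0.0472
finger_force: 40.1
```

```bash
python3 -c "
from h import *
s=st(); s['ee_pos'][2]=.23;plan([.491,.328,.19],120,None,-1,s)"
```

```text
t 10.53 pos [0.5327 0.009  0.0802] yaw 95.0 gap 0.0472 F [-1.   1.6  6.6] 40.11098921298981
[3.57,-0.16,0.44,0.000,0.000,-0.049,-1],[3.58,0.02,0.44,0.000,0.000,-0.049,-1],[3.57,0.19,0.44,0.000,0.000,-0.049,-1],[3.56,0.36,0.44,0.000,0.000,-0.049,-1],[3.53,0.54,0.44,0.000,0.000,-0.049,-1],[3.50,0.71,0.44,0.000,0.000,-0.049,-1],[3.47,0.88,0.44,0.000,0.000,-0.049,-1],[3.42,1.04,0.44,0.000,0.000,-0.049,-1],[3.36,1.21,0.44,0.000,0.000,-0.049,-1],9
```

Request:
move_arm --pt "0 0 -3 0 0 0 -1" --pt "0 0 -4 0 0 0 -1" --pt "0 0 -4 0 0 0 -1" --pt "0 0 -4 0 0 0 -1" --pt "3.57 -0.16 0 0 0 -0.049 -1" --pt "3.58 0.02 0 0 0 -0.049 -1" --pt "3.57 0.19 0.4 0 0 -0.049 -1" --pt "3.56 0.36 0.4 0 0 -0.049 -1" --pt "3.53 0.54 0.8 0 0 -0.049 -1" --pt "3.5 0.71 0.8 0 0 -0.049 -1"

```text
t: 11.37
ee_pos: [0.5031, 0.2225, 0.2051]
tcp_rot: [0.56, 0.829, 0.0, 0.001]
ft_force: [0.7, -1.0, -2.9]
finger_gap: 0.0474
finger_force: 42.9
```

Request:
move_arm --pt "3.47 0.88 1.2 0 0 -0.049 -1" --pt "3.42 1.04 1.2 0 0 -0.049 -1" --pt "3.36 1.21 1.2 0 0 -0.049 -1" --pt "0 0 3 0 0 0 -1" --pt "0 0 3 0 0 0 -1" --pt "0 0 2 0 0 0 -1" --pt "0 0 0 0 0 0 -1" --pt "0 0 0 0 0 0 -1"

```text
t: 12.03
ee_pos: [0.4888, 0.3271, 0.0884]
tcp_rot: [0.498, 0.867, -0.001, -0.0]
ft_force: [-0.3, 0.5, -2.4]
finger_gap: 0.0473
finger_force: 42.7
```

Request:
move_arm --pt "0 0 0.4 0 0 0 -1" --pt "0 0 0.3 0 0 0 -1" --pt "0 0 0.2 0 0 0 -1" --pt "0 0 0.15 0 0 0 -1" --pt "0 0 0 0 0 0 -1"

```text
t: 12.45
ee_pos: [0.4894, 0.3274, 0.0784]
tcp_rot: [0.498, 0.867, 0.0, 0.0]
ft_force: [0.1, 0.5, -2.5]
finger_gap: 0.047
finger_force: 42.7
```

Request:
move_arm --pt "0 0 0.15 0 0 0 -1" --pt "0 0 0.1 0 0 0 -1" --pt "0 0 0 0 0 0 -1"

```text
t: 12.7
ee_pos: [0.4895, 0.3278, 0.0772]
tcp_rot: [0.498, 0.867, 0.0, 0.001]
ft_force: [-1.7, -2.4, 11.0]
finger_gap: 0.0474
finger_force: 43.7
```

Request:
move_arm --pt "0 0 0 0 0 0 1" --pt "0 0 0 0 0 0 1" --pt "0 0 0 0 0 0 1" --pt "0 0 0 0 0 0 1" --pt "0 0 -3 0 0 0 1" --pt "0 0 -4 0 0 0 1" --pt "0 0 -3 0 0 0 1" --pt "0 0 0 0 0 0 1"

```text
t: 13.37
ee_pos: [0.4908, 0.3303, 0.1816]
tcp_rot: [0.498, 0.867, 0.004, 0.001]
ft_force: [1.1, 0.4, 0.1]
finger_gap: 0.0852
finger_force: 0.0
```

```bash
python3 -c "
from h import *
s=st();plan([.5627,.0757,.16],100)"
```

```text
t 13.37 pos [0.4908 0.3303 0.1816] yaw 120.3 gap 0.0852 F [1.1 0.4 0.1] 0.0
[-3.66,-0.95,0.29,0.001,-0.000,0.051,1],[-3.70,-0.76,0.30,0.001,-0.000,0.051,1],[-3.74,-0.57,0.30,0.001,-0.000,0.051,1],[-3.76,-0.38,0.30,0.001,-0.000,0.051,1],[-3.78,-0.19,0.30,0.001,-0.000,0.051,1],[-3.78,-0.00,0.31,0.001,-0.000,0.051,1],[-3.78,0.19,0.31,0.001,-0.000,0.051,1],7
```

Request:
move_arm --pt "-3.66 -0.95 0.1 0 0 0.051 1" --pt "-3.7 -0.76 0.1 0 0 0.051 1" --pt "-3.74 -0.57 0.1 0 0 0.051 1" --pt "-3.76 -0.38 0.1 0 0 0.051 1" --pt "-3.78 -0.19 0.1 0 0 0.051 1" --pt "-3.78 0 0.1 0 0 0.051 1" --pt "-3.78 0.19 0.1 0 0 0.051 1" --pt "0 0 0 0 0 0 1" --pt "0 0 0 0 0 0 1" --pt "0 0 0 0 0 0 1"

```text
t: 14.2
ee_pos: [0.5606, 0.0733, 0.1685]
tcp_rot: [0.644, 0.765, 0.0, -0.0]
ft_force: [-0.2, 1.1, 0.2]
finger_gap: 0.0853
finger_force: 0.0
```

```bash
python3 -c "
from h import *
s=st();plan([.5627,.0757,.078],100)"
```

```text
t 14.2 pos [0.5606 0.0733 0.1685] yaw 99.8 gap 0.0853 F [-0.2  1.1  0.2] 0.0
[0.06,0.08,3.02,-0.000,-0.000,-0.001,1],[0.06,0.08,3.02,-0.000,-0.000,-0.001,1],[0.06,0.08,3.02,-0.000,-0.000,-0.001,1],3
```

Request:
move_arm --pt "0.2 0.25 3 0 0 0 1" --pt "0 0 3 0 0 0 1" --pt "0 0 2.6 0 0 0 1" --pt "0 0 0.4 0 0 0 1" --pt "0 0 0 0 0 0 1" --pt "0 0 0 0 0 0 -1" --pt "0 0 0 0 0 0 -1" --pt "0 0 0 0 0 0 -1" --pt "0 0 0 0 0 0 -1" --pt "0 0 0 0 0 0 -1"

```text
t: 15.03
ee_pos: [0.5638, 0.0756, 0.0803]
tcp_rot: [0.644, 0.765, 0.001, 0.001]
ft_force: [-0.2, 0.4, 6.4]
finger_gap: 0.0471
finger_force: 40.1
```

```bash
python3 -c "
from h import *
s=st(); s['ee_pos'][2]=.20;plan([.4065,.3185,.20],130,None,-1,s)"
```

```text
t 15.03 pos [0.5638 0.0756 0.0803] yaw 99.8 gap 0.0471 F [-0.2  0.4  6.4] 40.117717534303665
[3.33,-1.42,-0.00,0.000,0.000,-0.066,-1],[3.41,-1.20,-0.00,0.000,0.000,-0.066,-1],[3.48,-0.97,-0.00,0.000,0.000,-0.066,-1],[3.54,-0.74,-0.00,0.000,0.000,-0.066,-1],[3.58,-0.51,-0.00,0.000,0.000,-0.066,-1],[3.61,-0.27,-0.00,0.000,0.000,-0.066,-1],[3.62,-0.03,-0.00,0.000,0.000,-0.066,-1],[3.61,0.21,-0.00,0.000,0.000,-0.066,-1],8
```

Request:
move_arm --pt "0 0 -3 0 0 0 -1" --pt "0 0 -4 0 0 0 -1" --pt "0 0 -4 0 0 0 -1" --pt "0 0 -1.5 0 0 0 -1" --pt "3.33 -1.42 0 0 0 -0.066 -1" --pt "3.41 -1.2 0 0 0 -0.066 -1" --pt "3.48 -0.97 0 0 0 -0.066 -1" --pt "3.54 -0.74 0 0 0 -0.066 -1" --pt "3.58 -0.51 0 0 0 -0.066 -1" --pt "3.61 -0.27 0 0 0 -0.066 -1"

```text
t: 15.87
ee_pos: [0.4437, 0.2581, 0.2042]
tcp_rot: [0.48, 0.877, 0.0, 0.0]
ft_force: [0.4, -1.0, -2.4]
finger_gap: 0.0475
finger_force: 42.4
```

Request:
move_arm --pt "3.62 -0.03 0 0 0 -0.066 -1" --pt "3.61 0.21 0 0 0 -0.066 -1" --pt "0 0 0 0 0 0 -1" --pt "0 0 3.5 0 0 0 -1" --pt "0 0 4 0 0 0 -1" --pt "0 0 3 0 0 0 -1" --pt "0 0 0 0 0 0 -1" --pt "0 0 0 0 0 0 -1"

```text
t: 16.53
ee_pos: [0.405, 0.3174, 0.0984]
tcp_rot: [0.422, 0.907, -0.001, -0.001]
ft_force: [0.3, -0.3, -1.6]
finger_gap: 0.047
finger_force: 42.4
```

Request:
move_arm --pt "0 0 0.9 0 0 0 -1" --pt "0 0 0.5 0 0 0 -1" --pt "0 0 0.3 0 0 0 -1" --pt "0 0 0.2 0 0 0 -1" --pt "0 0 0.1 0 0 0 -1" --pt "0 0 0 0 0 0 -1"

```text
t: 17.03
ee_pos: [0.4056, 0.318, 0.0788]
tcp_rot: [0.422, 0.906, 0.0, 0.0]
ft_force: [-0.6, 0.3, -2.1]
finger_gap: 0.0469
finger_force: 42.5
```

Request:
move_arm --pt "0 0 0.2 0 0 0 -1" --pt "0 0 0.1 0 0 0 -1" --pt "0 0 0 0 0 0 -1" --pt "0 0 0 0 0 0 1" --pt "0 0 0 0 0 0 1" --pt "0 0 0 0 0 0 1" --pt "0 0 0 0 0 0 1" --pt "0 0 -3 0 0 0 1" --pt "0 0 -4 0 0 0 1" --pt "0 0 -4 0 0 0 1"

```text
t: 17.87
ee_pos: [0.4046, 0.3176, 0.1861]
tcp_rot: [0.422, 0.907, -0.001, -0.001]
ft_force: [1.6, 0.3, 0.6]
finger_gap: 0.0855
finger_force: 0.0
```

```bash
python3 -c "
from h import *
s=st();plan([.56,-.03,.25],100)"
```

```text
t 17.87 pos [0.4046 0.3176 0.1861] yaw 130.1 gap 0.0855 F [1.6 0.3 0.6] 0.0
[-3.66,-1.05,-0.64,-0.000,-0.000,0.053,1],[-3.71,-0.86,-0.64,-0.000,-0.000,0.053,1],[-3.75,-0.66,-0.64,-0.000,-0.000,0.053,1],[-3.78,-0.46,-0.64,-0.000,-0.000,0.053,1],[-3.80,-0.26,-0.64,-0.000,-0.000,0.053,1],[-3.81,-0.06,-0.64,-0.000,-0.000,0.053,1],[-3.80,0.14,-0.64,-0.000,-0.000,0.053,1],[-3.79,0.34,-0.64,-0.000,-0.000,0.053,1],[-3.77,0.53,-0.64,-0.000,-0.000,0.053,1],[-3.74,0.73,-0.64,-0.000,-0.000,0.053,1],10
```

Request:
move_arm --pt "-3.66 -1.05 -0.64 0 0 0.053 1" --pt "-3.71 -0.86 -0.64 0 0 0.053 1" --pt "-3.75 -0.66 -0.64 0 0 0.053 1" --pt "-3.78 -0.46 -0.64 0 0 0.053 1" --pt "-3.8 -0.26 -0.64 0 0 0.053 1" --pt "-3.81 -0.06 -0.64 0 0 0.053 1" --pt "-3.8 0.14 -0.64 0 0 0.053 1" --pt "-3.79 0.34 -0.64 0 0 0.053 1" --pt "-3.77 0.53 -0.64 0 0 0.053 1" --pt "-3.74 0.73 -0.64 0 0 0.053 1"

```text
t: 18.7
ee_pos: [0.5603, -0.0321, 0.2499]
tcp_rot: [0.646, 0.763, -0.0, -0.0]
ft_force: [0.3, 0.3, 0.0]
finger_gap: 0.0856
finger_force: 0.0
```

Request:
move_arm --pt "0 0 0 0 0 0 1" --pt "0 0 0 0 0 0 1" --pt "0 0 0 0 0 0 1"

```text
t: 18.95
ee_pos: [0.5596, -0.0294, 0.2493]
tcp_rot: [0.645, 0.764, 0.0, -0.001]
ft_force: [0.0, -0.4, 0.2]
finger_gap: 0.0855
finger_force: 0.0
```

```bash
python3 w.py w3 chuck_mid,lathe_board; cat > pads.py <<'E'
from h import *
import sys,pickle
np.set_printoptions(precision=4,suppress=True)
rec,p,d,c,W=pickle.load(open(sys.argv[1]+'.pkl','rb'))
X=cloud(c,W,d); q=p.astype(int); r,g,b=q[...,0],q[...,1],q[...,2]
near=(np.linalg.norm(X[...,:2]-[.58,.02],axis=2)<.12)&(d>0)
for nm,m in (('green',(g>r+25)&(g>b+15)),('red',(r>g+60)&(r>b+60)),('yellow',(r>b+60)&(g>b+60))):
    P=X[m&near&(X[...,2]<.012)]
    if len(P)>10: print(nm,len(P),P.mean(0),cv2.minEnclosingCircle((P[:,:2]*1000).astype(np.float32)))
P=X[near&(X[...,2]>.038)&(X[...,2]<.055)&(np.linalg.norm(X[...,:2]-[.592,.021],axis=2)<.045)]
print('chuck top',len(P),P.mean(0),cv2.minEnclosingCircle((P[:,:2]*1000).astype(np.float32)))
w=(q.min(2)>150)&(d>0)&(np.linalg.norm(X[...,:2]-[.497,-.292],axis=2)<.06)
if w.sum()>20: P=X[w]; print('spot',len(P),P.mean(0),cv2.minEnclosingCircle((P[:,:2]*1000).astype(np.float32)))
E
python3 pads.py w3
```

```text
t 18.95 pos [ 0.5596 -0.0294  0.2493] yaw 99.7 gap 0.0855 F [ 0.  -0.4  0.2] 0.0
cam [0.5441 0.0534 0.3738] axis [ 0.0542 -0.3183 -0.9464]
chuck_mid 0.88 [295.5 129.8] [0.5929 0.022  0.0473]
lathe_board 0.93 [192.4 305.4] [ 0.4924 -0.2813  0.0096]
green 1869 [ 0.5795 -0.0399  0.0079] ((579.9168701171875, -40.02342224121094), 34.15004348754883)
red 1863 [0.5633 0.0734 0.008 ] ((562.4888916015625, 74.9071044921875), 33.90177536010742)
yellow 2204 [0.5306 0.0121 0.0079] ((530.663818359375, 11.29282283782959), 33.852317810058594)
chuck top 1823 [0.5927 0.0215 0.0466] ((593.412353515625, 20.672014236450195), 28.042261123657227)
spot 1192 [ 0.4964 -0.2908  0.011 ] ((496.49005126953125, -290.6759948730469), 36.96260452270508)
```

View pics/w3.png

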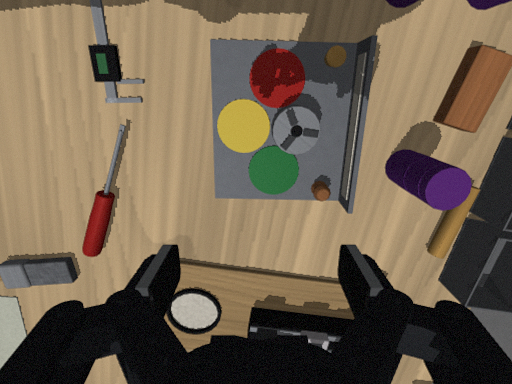

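View w3 shows the bare discs: red (277,77), yellow (243,126) and green (274,170). The chuck is at (297,130), still in place with jaws up, and the ring is at (193,310). Now the chuck.

```bash
python3 -c "
from h import *
s=st();plan([.593,.021,.10],98,5,.65); s['ee_pos']=[.593,.021,.23];s['tcp_rot']=R.from_matrix([[-.139,.990,0],[.990,.139,0],[0,0,-1]]).as_quat();plan([.4965,-.2907,.10],85,None,-1,s)"
```

```text
t 19.1 pos [ 0.5594 -0.0284  0.2495] yaw 99.9 gap 0.0854 F [0.1 0.4 0.3] 0.0
[0.86,0.83,2.99,-0.000,-0.000,0.006,0.65],[0.86,0.83,2.99,-0.000,-0.000,0.006,0.65],[0.87,0.82,2.99,-0.000,-0.000,0.006,0.65],[0.87,0.81,2.99,-0.000,-0.000,0.006,0.65],[0.88,0.81,2.99,-0.000,-0.000,0.006,0.65],5
[-3.28,-1.54,1.44,0.000,0.000,0.025,-1],[-3.32,-1.46,1.44,0.000,0.000,0.025,-1],[-3.35,-1.38,1.44,0.000,0.000,0.025,-1],[-3.39,-1.29,1.44,0.000,0.000,0.025,-1],[-3.42,-1.21,1.44,0.000,0.000,0.025,-1],[-3.45,-1.12,1.44,0.000,0.000,0.025,-1],[-3.48,-1.03,1.44,0.000,0.000,0.025,-1],[-3.50,-0.94,1.44,0.000,0.000,0.025,-1],[-3.52,-0.86,1.44,0.000,0.000,0.025,-1],9
```

Request:
move_arm --pt "0.86 0.83 3 0 0 0.006 0.65" --pt "0.86 0.83 3 0 0 0.006 0.65" --pt "0.87 0.82 3 0 0 0.006 0.65" --pt "0.87 0.81 3 0 0 0.006 0.65" --pt "0.88 0.81 3 0 0 0.006 0.65" --pt "0 0 0 0 0 0 0.65" --pt "0 0 0 0 0 0 0.65" --pt "0 0 0 0 0 0 0.65"

```text
t: 19.77
ee_pos: [0.5938, 0.0198, 0.1007]
tcp_rot: [0.656, 0.755, 0.0, 0.0]
ft_force: [0.2, -0.2, -0.7]
finger_gap: 0.0704
finger_force: 0.0
```

Request:
move_arm --pt "0.1 -0.05 2.2 0 0 0 0.65" --pt "0 0 2.2 0 0 0 0.65" --pt "0 0 1.6 0 0 0 0.65" --pt "0 0 0.6 0 0 0 0.65" --pt "0 0 0 0 0 0 0.65" --pt "0 0 0 0 0 0 -1" --pt "0 0 0 0 0 0 -1" --pt "0 0 0 0 0 0 -1" --pt "0 0 0 0 0 0 -1" --pt "0 0 0 0 0 0 -1" --squeeze 60

```text
t: 20.6
ee_pos: [0.595, 0.0201, 0.0361]
tcp_rot: [0.656, 0.754, 0.002, 0.002]
ft_force: [1.6, -2.6, 7.3]
finger_gap: 0.0545
finger_force: 63.5
```

Request:
move_arm --pt "0 0 -2 0 0 0 -1" --pt "0 0 -4 0 0 0 -1" --pt "0 0 -4 0 0 0 -1" --pt "0 0 -3 0 0 0 -1" --pt "-3.28 -1.54 0 0 0 0.025 -1" --pt "-3.32 -1.46 0 0 0 0.025 -1" --pt "-3.35 -1.38 0 0 0 0.025 -1" --pt "-3.39 -1.29 0 0 0 0.025 -1" --pt "-3.42 -1.21 0 0 0 0.025 -1" --pt "-3.45 -1.12 0.4 0 0 0.025 -1"

```text
t: 21.43
ee_pos: [0.5279, -0.1893, 0.1609]
tcp_rot: [0.711, 0.703, 0.0, 0.001]
ft_force: [0.9, -0.1, -3.5]
finger_gap: 0.0543
finger_force: 66.2
```

Request:
move_arm --pt "-3.48 -1.03 0.8 0 0 0.025 -1" --pt "-3.5 -0.94 1 0 0 0.025 -1" --pt "-3.52 -0.86 1 0 0 0.025 -1" --pt "0 0 1 0 0 0 -1" --pt "0 0 1 0 0 0 -1" --pt "0 0 0 0 0 0 -1" --pt "0 0 0 0 0 0 -1"

```text
t: 22.02
ee_pos: [0.4968, -0.2901, 0.1117]
tcp_rot: [0.736, 0.677, 0.0, -0.001]
ft_force: [0.5, 0.5, -3.0]
finger_gap: 0.0546
finger_force: 66.0
```

```bash
python3 -c "
from h import *
s=st();plan([.4965,-.2907,.06],85,None,-1)"
```

```text
t 22.02 pos [ 0.4968 -0.2901  0.1117] yaw 85.2 gap 0.0546 F [ 0.5  0.5 -3. ] 66.03020668029785
[-0.04,-0.01,2.58,-0.000,-0.001,0.002,-1],[-0.03,-0.01,2.58,-0.000,-0.001,0.002,-1],2
```

Request:
move_arm --pt "0 0 3 0 0 0 -1" --pt "0 0 2.2 0 0 0 -1" --pt "0 0 0.8 0 0 0 -1" --pt "0 0 0.4 0 0 0 -1" --pt "0 0 0.3 0 0 0 -1" --pt "0 0 0.2 0 0 0 -1" --pt "0 0 0 0 0 0 -1"

```text
t: 22.6
ee_pos: [0.4972, -0.2916, 0.0434]
tcp_rot: [0.737, 0.676, 0.0, 0.001]
ft_force: [-0.1, 0.2, -4.6]
finger_gap: 0.0544
finger_force: 66.0
```

Request:
move_arm --pt "0 0 0.15 0 0 0 -1" --pt "0 0 0.15 0 0 0 -1" --pt "0 0 0 0 0 0 -1"

```text
t: 22.85
ee_pos: [0.4972, -0.2919, 0.0412]
tcp_rot: [0.737, 0.676, 0.0, 0.001]
ft_force: [-2.5, 0.8, 6.6]
finger_gap: 0.0546
finger_force: 66.9
```

Request:
move_arm --pt "0 0 0 0 0 0 0.65" --pt "0 0 0 0 0 0 0.65" --pt "0 0 0 0 0 0 0.65" --pt "0 0 -2 0 0 0 0.65" --pt "0 0 -4 0 0 0 0.65" --pt "0 0 -4 0 0 0 1" --pt "0 0 -4 0 0 0 1" --pt "0 0 -3 0 0 0 1" --pt "0 0 0 0 0 0 1"

```text
t: 23.6
ee_pos: [0.4997, -0.2922, 0.2163]
tcp_rot: [0.737, 0.676, 0.002, 0.005]
ft_force: [2.3, 0.2, 0.0]
finger_gap: 0.0853
finger_force: 0.0
```

```bash
python3 - <<'E'
from h import *
np.set_printoptions(precision=4,suppress=True)
st()
ims=[]
for n in ('scene','side'):
    p,d,c,W=cam(n); X=cloud(c,W,d); q=p.astype(int); r,g,b=q[...,0],q[...,1],q[...,2]
    P=X[(d>0)&(np.linalg.norm(X[...,:2]-[.497,-.291],axis=2)<.045)&(X[...,2]>.04)&(X[...,2]<.062)]
    print(n,'chuck',len(P),P.mean(0),cv2.minEnclosingCircle((P[:,:2]*1000).astype(np.float32)))
    near=(np.linalg.norm(X[...,:2]-[.491,.328],axis=2)<.15)&(d>0)&(X[...,2]>.095)
    for nm,m in (('green',(g>r+25)&(g>b+15)),('red',(r>g+60)&(r>b+60)),('yellow',(r>b+60)&(g>b+60))):
        P=X[m&near]
        if len(P)>5: print(n,nm,len(P),P.mean(0),cv2.minEnclosingCircle((P[:,:2]*1000).astype(np.float32)))
    ims.append(p)
im=np.hstack(ims); im=cv2.resize(im,(800,300)); cv2.imwrite('pics/mid.png',im[...,::-1])
plan([.52,.10,.25],110)
E
```

```text
t 23.6 pos [ 0.4997 -0.2922  0.2163] yaw 85.1 gap 0.0853 F [2.3 0.2 0. ] 0.0
scene chuck 277 [ 0.5014 -0.2897  0.051 ] ((498.0455017089844, -292.337646484375), 29.75904083251953)
scene green 133 [0.58   0.3377 0.1038] ((578.5474853515625, 336.5308837890625), 14.334773063659668)
scene red 306 [0.4101 0.3179 0.1037] ((407.2328796386719, 317.99298095703125), 25.542314529418945)
scene yellow 273 [0.4921 0.3272 0.1043] ((490.0990295410156, 327.849365234375), 24.630754470825195)
side chuck 862 [ 0.4934 -0.2943  0.0507] ((495.8863525390625, -292.3895568847656), 28.199657440185547)
side green 73 [0.5735 0.3333 0.1024] ((574.9363403320312, 337.3745422363281), 14.297263145446777)
side red 280 [0.4037 0.3126 0.1032] ((404.5138244628906, 318.65167236328125), 26.217971801757812)
side yellow 250 [0.4893 0.323  0.1033] ((527.0540161132812, 334.2643127441406), 62.66731643676758)
[3.92,-0.11,-0.40,0.000,0.000,-0.044,1],[3.93,0.06,-0.40,0.000,0.000,-0.044,1],[3.92,0.23,-0.40,0.000,0.000,-0.044,1],[3.91,0.40,-0.39,0.000,0.000,-0.044,1],[3.88,0.57,-0.39,0.000,0.000,-0.044,1],[3.86,0.74,-0.39,0.000,0.000,-0.044,1],[3.82,0.91,-0.39,0.000,0.000,-0.044,1],[3.78,1.07,-0.39,0.000,0.000,-0.044,1],[3.73,1.24,-0.39,0.000,0.000,-0.044,1],[3.67,1.40,-0.39,0.000,0.000,-0.044,1],10
```

View pics/mid.png

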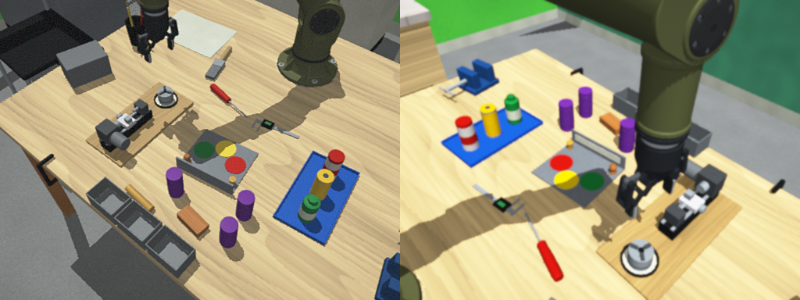

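The combined view shows the chuck sitting flat in the ring (scene 166,97; side 640,252). The tray holds the jar, can and bottle upright, and the three discs are bare. Next I put the jar back, then the bottle, and the can last.

```bash
python3 -c "
from h import *
s=st();s['ee_pos']=[.4972,-.2919,.213];plan([.4056,.318,.165],130,16,1,s)"
```

```text
t 23.7 pos [ 0.4971 -0.292   0.211 ] yaw 85.0 gap 0.0855 F [ 0.7  0.3 -0.7] 0.0
[3.75,-0.90,0.29,0.000,0.000,-0.049,1],[3.79,-0.72,0.29,0.000,0.000,-0.049,1],[3.82,-0.53,0.29,0.000,0.000,-0.049,1],[3.84,-0.34,0.29,0.000,0.000,-0.049,1],[3.85,-0.15,0.29,0.000,0.000,-0.049,1],[3.85,0.04,0.29,0.000,0.000,-0.049,1],[3.85,0.23,0.30,0.000,0.000,-0.049,1],[3.83,0.41,0.30,0.000,0.000,-0.049,1],[3.81,0.60,0.30,0.000,0.000,-0.049,1],[3.77,0.79,0.30,0.000,0.000,-0.049,1],[3.73,0.97,0.30,0.000,0.000,-0.049,1],[3.68,1.15,0.30,0.000,0.000,-0.049,1],[3.62,1.33,0.30,0.000,0.000,-0.049,1],[3.55,1.51,0.30,0.000,0.000,-0.049,1],[3.47,1.68,0.30,0.000,0.000,-0.049,1],[3.38,1.85,0.30,0.000,0.000,-0.049,1],16
```

Request:
move_arm --pt "3.75 -0.9 0.3 0 0 -0.049 1" --pt "3.79 -0.72 0.3 0 0 -0.049 1" --pt "3.82 -0.53 0.3 0 0 -0.049 1" --pt "3.84 -0.34 0.3 0 0 -0.049 1" --pt "3.85 -0.15 0.3 0 0 -0.049 1" --pt "3.85 0.04 0.3 0 0 -0.049 1" --pt "3.85 0.23 0.3 0 0 -0.049 1" --pt "3.83 0.41 0.3 0 0 -0.049 1" --pt "3.81 0.6 0.3 0 0 -0.049 1" --pt "3.77 0.79 0.3 0 0 -0.049 1"

```text
t: 24.53
ee_pos: [0.4378, 0.0907, 0.1783]
tcp_rot: [0.55, 0.835, -0.001, -0.001]
ft_force: [0.5, -0.2, 0.6]
finger_gap: 0.0853
finger_force: 0.0
```

Request:
move_arm --pt "3.73 0.97 0.3 0 0 -0.049 1" --pt "3.68 1.15 0.3 0 0 -0.049 1" --pt "3.62 1.33 0.3 0 0 -0.049 1" --pt "3.55 1.51 0.3 0 0 -0.049 1" --pt "3.47 1.68 0.3 0 0 -0.049 1" --pt "3.38 1.85 0.3 0 0 -0.049 1" --pt "0 0 0 0 0 0 1" --pt "0 0 0 0 0 0 1" --pt "0 0 0 0 0 0 1"

```text
t: 25.28
ee_pos: [0.4042, 0.3174, 0.1603]
tcp_rot: [0.422, 0.906, -0.001, -0.001]
ft_force: [0.2, 0.1, -0.7]
finger_gap: 0.0851
finger_force: 0.0
```

```bash
python3 -c "
from h import *
s=st();plan([.4056,.318,.075],130);s['ee_pos']=[.4056,.318,.20];plan([.5625,.0749,.20],100,None,-1,s)"
```

```text
t 25.28 pos [0.4042 0.3174 0.1603] yaw 130.0 gap 0.0851 F [ 0.2  0.1 -0.7] 0.0
[-0.01,0.06,2.84,-0.001,0.000,0.000,1],[-0.01,0.06,2.84,-0.001,0.000,0.000,1],[-0.02,0.05,2.84,-0.001,0.000,0.000,1],3
[-3.59,-0.45,0.00,-0.000,0.000,0.065,-1],[-3.61,-0.22,0.00,-0.000,0.000,0.065,-1],[-3.62,0.02,0.00,-0.000,0.000,0.065,-1],[-3.61,0.26,0.00,-0.000,0.000,0.065,-1],[-3.58,0.49,0.00,-0.000,0.000,0.065,-1],[-3.54,0.73,0.00,-0.000,0.000,0.065,-1],[-3.49,0.96,-0.00,-0.000,0.000,0.065,-1],[-3.42,1.18,-0.00,-0.000,0.000,0.065,-1],8
```

Request:
move_arm --pt "0 0.15 3 0 0 0 1" --pt "0 0 3 0 0 0 1" --pt "0 0 2 0 0 0 1" --pt "0 0 0.5 0 0 0 1" --pt "0 0 0 0 0 0 1" --pt "0 0 0 0 0 0 -1" --pt "0 0 0 0 0 0 -1" --pt "0 0 0 0 0 0 -1" --pt "0 0 0 0 0 0 -1" --pt "0 0 0 0 0 0 -1" --squeeze 40

```text
t: 26.12
ee_pos: [0.4065, 0.3195, 0.0779]
tcp_rot: [0.423, 0.906, 0.001, 0.001]
ft_force: [-1.6, -0.4, 5.9]
finger_gap: 0.0471
finger_force: 40.1
```

Request:
move_arm --pt "0 0 -3 0 0 0 -1" --pt "0 0 -4 0 0 0 -1" --pt "0 0 -4 0 0 0 -1" --pt "0 0 -1.5 0 0 0 -1" --pt "-3.59 -0.45 0 0 0 0.065 -1" --pt "-3.61 -0.22 0 0 0 0.065 -1" --pt "-3.62 0.02 0 0 0 0.065 -1" --pt "-3.61 0.26 0 0 0 0.065 -1" --pt "-3.58 0.49 0 0 0 0.065 -1" --pt "-3.54 0.73 0 0 0 0.065 -1"

```text
t: 26.95
ee_pos: [0.5244, 0.1352, 0.2023]
tcp_rot: [0.592, 0.806, 0.0, 0.0]
ft_force: [1.5, 0.5, -2.0]
finger_gap: 0.0471
finger_force: 42.6
```

Request:
move_arm --pt "-3.49 0.96 0 0 0 0.065 -1" --pt "-3.42 1.18 0 0 0 0.065 -1" --pt "0 0 3 0 0 0 -1" --pt "0 0 3 0 0 0 -1" --pt "0 0 2 0 0 0 -1" --pt "0 0 0 0 0 0 -1" --pt "0 0 0 0 0 0 -1" --pt "0 0 0 0 0 0 -1"

```text
t: 27.62
ee_pos: [0.5639, 0.0769, 0.1231]
tcp_rot: [0.641, 0.767, 0.001, 0.001]
ft_force: [0.7, -0.2, -1.7]
finger_gap: 0.047
finger_force: 42.5
```

```bash
python3 -c "
from h import *
s=st();plan([.5625,.0749,.082],100,None,-1)"
```

```text
t 27.62 pos [0.5639 0.0769 0.1231] yaw 100.2 gap 0.047 F [ 0.7 -0.2 -1.7] 42.53632239997387
[-0.09,-0.09,2.06,0.001,-0.000,0.002,-1],[-0.09,-0.09,2.06,0.001,-0.000,0.002,-1],2
```

Request:
move_arm --pt "-0.1 -0.1 2 0 0 0 -1" --pt "-0.1 -0.1 1.3 0 0 0 -1" --pt "0 0 0.5 0 0 0 -1" --pt "0 0 0.2 0 0 0 -1" --pt "0 0 0.15 0 0 0 -1" --pt "0 0 0 0 0 0 -1"

```text
t: 28.12
ee_pos: [0.5623, 0.0744, 0.0811]
tcp_rot: [0.641, 0.767, 0.001, 0.001]
ft_force: [0.7, -0.2, -2.1]
finger_gap: 0.0468
finger_force: 42.6
```

Request:
move_arm --pt "0 0 0.15 0 0 0 -1" --pt "0 0 0.1 0 0 0 -1" --pt "0 0 0 0 0 0 -1"

```text
t: 28.37
ee_pos: [0.5623, 0.0745, 0.0808]
tcp_rot: [0.641, 0.767, 0.001, 0.002]
ft_force: [-6.8, -1.7, 21.4]
finger_gap: 0.0471
finger_force: 44.7
```

Request:
move_arm --pt "0 0 0 0 0 0 1" --pt "0 0 0 0 0 0 1" --pt "0 0 0 0 0 0 1" --pt "0 0 0 0 0 0 1" --pt "0 0 -3 0 0 0 1" --pt "0 0 -4 0 0 0 1" --pt "0 0 -3 0 0 0 1" --pt "0 0 0 0 0 0 1" --pt "0 0 0 0 0 0 1"

```text
t: 29.12
ee_pos: [0.5626, 0.0743, 0.1794]
tcp_rot: [0.642, 0.767, 0.001, 0.001]
ft_force: [-0.6, 0.4, -0.3]
finger_gap: 0.0847
finger_force: 0.0
```

```bash
python3 -c "
from h import *
s=st();plan([.5765,.3380,.18],130);s['ee_pos']=[.5765,.338,.20];s['tcp_rot']=R.from_matrix([[-.643,.766,0],[.766,.643,0],[0,0,-1]]).as_quat();plan([.5799,-.040,.20],130,None,-1,s)"
```

```text
t 29.12 pos [0.5626 0.0743 0.1794] yaw 100.2 gap 0.0847 F [-0.6  0.4 -0.3] 0.0
[3.67,0.86,-0.01,0.001,0.000,-0.074,1],[3.60,1.13,-0.01,0.001,0.000,-0.074,1],[3.50,1.40,-0.01,0.001,0.000,-0.074,1],[3.39,1.65,-0.01,0.001,0.000,-0.074,1],[3.26,1.90,-0.01,0.001,0.000,-0.074,1],[3.11,2.14,-0.01,0.001,0.000,-0.074,1],[2.94,2.36,-0.01,0.001,0.000,-0.074,1],7
[-2.92,-2.40,0.00,0.000,0.000,0.000,-1],[-2.92,-2.40,0.00,0.000,0.000,0.000,-1],[-2.92,-2.40,0.00,0.000,0.000,0.000,-1],[-2.92,-2.40,0.00,0.000,0.000,0.000,-1],[-2.92,-2.40,0.00,0.000,0.000,0.000,-1],[-2.92,-2.40,0.00,0.000,0.000,0.000,-1],[-2.92,-2.40,0.00,0.000,0.000,0.000,-1],[-2.92,-2.40,0.00,0.000,0.000,0.000,-1],[-2.92,-2.40,0.00,0.000,0.000,0.000,-1],[-2.92,-2.40,0.00,0.000,0.000,0.000,-1],10
```

Request:
move_arm --pt "3.67 0.86 0 0 0 -0.074 1" --pt "3.6 1.13 0 0 0 -0.074 1" --pt "3.5 1.4 0 0 0 -0.074 1" --pt "3.39 1.65 0 0 0 -0.074 1" --pt "3.26 1.9 0 0 0 -0.074 1" --pt "3.11 2.14 0 0 0 -0.074 1" --pt "2.94 2.36 0 0 0 -0.074 1" --pt "0 0 0 0 0 0 1" --pt "0 0 0 0 0 0 1" --pt "0 0 0 0 0 0 1"

```text
t: 29.95
ee_pos: [0.5753, 0.337, 0.1759]
tcp_rot: [0.424, 0.906, -0.001, -0.0]
ft_force: [0.9, -0.6, -0.2]
finger_gap: 0.0856
finger_force: 0.0
```

```bash
python3 -c "
from h import *
s=st();plan([.5765,.3380,.075],130)"
```

```text
t 29.95 pos [0.5753 0.337  0.1759] yaw 129.9 gap 0.0856 F [ 0.9 -0.6 -0.2] 0.0
[0.00,0.06,3.36,-0.001,0.000,-0.001,1],[0.00,0.06,3.36,-0.001,0.000,-0.001,1],[0.00,0.06,3.36,-0.001,0.000,-0.001,1],3
```

Request:
move_arm --pt "0 0.15 3.5 0 0 0 1" --pt "0 0 3.5 0 0 0 1" --pt "0 0 2.6 0 0 0 1" --pt "0 0 0.5 0 0 0 1" --pt "0 0 0 0 0 0 1" --pt "0 0 0 0 0 0 -1" --pt "0 0 0 0 0 0 -1" --pt "0 0 0 0 0 0 -1" --pt "0 0 0 0 0 0 -1" --pt "0 0 0 0 0 0 -1"

```text
t: 30.78
ee_pos: [0.5775, 0.3391, 0.0788]
tcp_rot: [0.424, 0.906, 0.001, 0.001]
ft_force: [-1.9, -0.9, 6.2]
finger_gap: 0.047
finger_force: 40.6
```

Request:
move_arm --pt "0 0 -3 0 0 0 -1" --pt "0 0 -4 0 0 0 -1" --pt "0 0 -4 0 0 0 -1" --pt "0 0 -4 0 0 0 -1" --pt "-2.92 -2.4 0 0 0 0 -1" --pt "-2.92 -2.4 0 0 0 0 -1" --pt "-2.92 -2.4 0 0 0 0 -1" --pt "-2.92 -2.4 0 0 0 0 -1" --pt "-2.92 -2.4 0 0 0 0 -1" --pt "-2.92 -2.4 0 0 0 0 -1"

```text
t: 31.62
ee_pos: [0.5784, 0.1101, 0.2276]
tcp_rot: [0.423, 0.906, 0.0, 0.001]
ft_force: [-0.4, 0.6, -1.6]
finger_gap: 0.0468
finger_force: 42.2
```

Request:
move_arm --pt "-2.92 -2.4 0 0 0 0 -1" --pt "-2.92 -2.4 0 0 0 0 -1" --pt "-2.92 -2.4 0 0 0 0 -1" --pt "-2.92 -2.4 0 0 0 0 -1" --pt "0 0 3 0 0 0 -1" --pt "0 0 4 0 0 0 -1" --pt "0 0 3 0 0 0 -1" --pt "0 0 0 0 0 0 -1" --pt "0 0 0 0 0 0 -1" --pt "0 0 0 0 0 0 -1"

```text
t: 32.45
ee_pos: [0.5811, -0.0386, 0.1288]
tcp_rot: [0.423, 0.906, 0.001, 0.001]
ft_force: [-0.9, 0.4, -1.2]
finger_gap: 0.047
finger_force: 42.3
```

```bash
python3 -c "
from h import *
s=st();plan([.5799,-.040,.082],130,None,-1)"
```

```text
t 32.45 pos [ 0.5811 -0.0386  0.1288] yaw 129.9 gap 0.047 F [-0.9  0.4 -1.2] 42.259339449810795
[-0.01,-0.10,2.34,0.001,0.001,-0.001,-1],[-0.02,-0.09,2.34,0.001,0.001,-0.001,-1],2
```

Request:
move_arm --pt "0 -0.1 2.2 0 0 0 -1" --pt "0 -0.1 1.6 0 0 0 -1" --pt "0 0 0.6 0 0 0 -1" --pt "0 0 0.2 0 0 0 -1" --pt "0 0 0.1 0 0 0 -1" --pt "0 0 0 0 0 0 -1"

```text
t: 32.95
ee_pos: [0.5792, -0.0405, 0.0819]
tcp_rot: [0.424, 0.906, 0.0, 0.001]
ft_force: [-1.4, -0.7, 0.6]
finger_gap: 0.0466
finger_force: 42.5
```

Request:
move_arm --pt "0 0 0.06 0 0 0 -1" --pt "0 0 0 0 0 0 1" --pt "0 0 0 0 0 0 1" --pt "0 0 0 0 0 0 1" --pt "0 0 0 0 0 0 1" --pt "0 0 -3 0 0 0 1" --pt "0 0 -4 0 0 0 1" --pt "0 0 -3 0 0 0 1" --pt "0 0 0 0 0 0 1" --pt "0 0 0 0 0 0 1"

```text
t: 33.78
ee_pos: [0.5795, -0.0404, 0.181]
tcp_rot: [0.424, 0.906, 0.001, 0.002]
ft_force: [-0.6, -0.1, -0.6]
finger_gap: 0.0853
finger_force: 0.0
```

```bash
python3 -c "
from h import *
s=st();plan([.4897,.3278,.18],120,10);s['ee_pos']=[.4897,.3278,.20];s['tcp_rot']=R.from_matrix([[-.5,.866,0],[.866,.5,0],[0,0,-1]]).as_quat();plan([.5307,.0113,.20],100,None,-1,s)"
```

```text
t 33.78 pos [ 0.5795 -0.0404  0.181 ] yaw 129.9 gap 0.0853 F [-0.6 -0.1 -0.6] 0.0
[3.40,1.67,0.01,0.000,0.000,0.017,1],[3.43,1.61,0.01,0.000,0.000,0.017,1],[3.46,1.55,0.01,0.000,0.000,0.017,1],[3.48,1.49,0.01,0.000,0.000,0.017,1],[3.51,1.43,0.01,0.000,0.000,0.017,1],[3.53,1.37,0.01,0.000,0.000,0.017,1],[3.56,1.31,0.01,0.000,0.000,0.017,1],[3.58,1.25,0.01,0.000,0.000,0.017,1],[3.60,1.19,0.01,0.000,0.000,0.017,1],[3.62,1.13,0.01,0.000,0.000,0.017,1],10
[-3.68,-1.53,0.00,0.000,0.000,0.044,-1],[-3.75,-1.37,0.00,0.000,0.000,0.044,-1],[-3.80,-1.21,0.00,0.000,0.000,0.044,-1],[-3.85,-1.04,0.00,0.000,0.000,0.044,-1],[-3.89,-0.87,0.00,0.000,0.000,0.044,-1],[-3.93,-0.70,0.00,0.000,0.000,0.044,-1],[-3.95,-0.53,0.00,0.000,0.000,0.044,-1],[-3.97,-0.36,0.00,0.000,0.000,0.044,-1],8
```

Request:
move_arm --pt "3.4 1.67 0 0 0 0.017 1" --pt "3.43 1.61 0 0 0 0.017 1" --pt "3.46 1.55 0 0 0 0.017 1" --pt "3.48 1.49 0 0 0 0.017 1" --pt "3.51 1.43 0 0 0 0.017 1" --pt "3.53 1.37 0 0 0 0.017 1" --pt "3.56 1.31 0 0 0 0.017 1" --pt "3.58 1.25 0 0 0 0.017 1" --pt "3.6 1.19 0 0 0 0.017 1" --pt "3.62 1.13 0 0 0 0.017 1"

```text
t: 34.62
ee_pos: [0.487, 0.3285, 0.1777]
tcp_rot: [0.499, 0.866, -0.001, -0.0]
ft_force: [-0.3, 0.6, 0.0]
finger_gap: 0.0854
finger_force: 0.0
```

Request:
move_arm --pt "0 0 0 0 0 0 1" --pt "0 0 0 0 0 0 1" --pt "0 0 0 0 0 0 1"

```text
t: 34.87
ee_pos: [0.4878, 0.3266, 0.1778]
tcp_rot: [0.499, 0.867, -0.001, -0.0]
ft_force: [0.4, 0.1, -0.4]
finger_gap: 0.0857
finger_force: 0.0
```

```bash
python3 -c "
from h import *
s=st();plan([.4897,.3278,.075],120)"
```

```text
t 34.87 pos [0.4878 0.3266 0.1778] yaw 120.2 gap 0.0857 F [ 0.4  0.1 -0.4] 0.0
[0.00,0.08,3.43,-0.001,0.000,0.001,1],[0.00,0.08,3.43,-0.001,0.000,0.001,1],[0.00,0.08,3.43,-0.001,0.000,0.001,1],3
```

Request:
move_arm --pt "0 0.2 3.5 0 0 0 1" --pt "0 0 3.5 0 0 0 1" --pt "0 0 2.8 0 0 0 1" --pt "0 0 0.5 0 0 0 1" --pt "0 0 0 0 0 0 1" --pt "0 0 0 0 0 0 -1" --pt "0 0 0 0 0 0 -1" --pt "0 0 0 0 0 0 -1" --pt "0 0 0 0 0 0 -1" --pt "0 0 0 0 0 0 -1"

```text
t: 35.7
ee_pos: [0.4904, 0.3288, 0.0778]
tcp_rot: [0.499, 0.867, 0.001, 0.001]
ft_force: [-0.4, -1.1, 6.0]
finger_gap: 0.0468
finger_force: 40.0
```

Request:
move_arm --pt "0 0 -3 0 0 0 -1" --pt "0 0 -4 0 0 0 -1" --pt "0 0 -4 0 0 0 -1" --pt "0 0 -4 0 0 0 -1" --pt "-3.68 -1.53 0 0 0 0.044 -1" --pt "-3.75 -1.37 0 0 0 0.044 -1" --pt "-3.8 -1.21 0 0 0 0.044 -1" --pt "-3.85 -1.04 0 0 0 0.044 -1" --pt "-3.89 -0.87 0 0 0 0.044 -1" --pt "-3.93 -0.7 0 0 0 0.044 -1"

```text
t: 36.53
ee_pos: [0.5207, 0.0892, 0.2268]
tcp_rot: [0.609, 0.793, 0.0, 0.001]
ft_force: [0.7, -0.2, -3.0]
finger_gap: 0.0472
finger_force: 42.7
```

Request:
move_arm --pt "-3.95 -0.53 0 0 0 0.044 -1" --pt "-3.97 -0.36 0 0 0 0.044 -1" --pt "0 0 0 0 0 0 -1" --pt "0 0 0 0 0 0 -1" --pt "0 0 0 0 0 0 -1" --pt "0 0 0 0 0 0 -1"

```text
t: 37.03
ee_pos: [0.5309, 0.0137, 0.2265]
tcp_rot: [0.642, 0.767, 0.001, 0.0]
ft_force: [-1.0, 0.3, -2.7]
finger_gap: 0.0469
finger_force: 42.7
```

```bash
python3 -c "
from h import *
s=st();plan([.5307,.0113,.083],100,None,-1)
"; python3 w.py w4 pad_yellow
```

```text
t 37.03 pos [0.5309 0.0137 0.2265] yaw 100.1 gap 0.0469 F [-1.   0.3 -2.7] 42.65351414680481
[-0.06,-0.02,3.59,0.000,-0.000,0.001,-1],[-0.06,-0.02,3.59,0.000,-0.000,0.001,-1],[-0.06,-0.02,3.59,0.000,-0.000,0.001,-1],[-0.06,-0.02,3.59,0.000,-0.000,0.001,-1],4
t 37.03 pos [0.5309 0.0137 0.2265] yaw 100.1 gap 0.0469 F [-1.   0.3 -2.7] 42.65351414680481
cam [0.5147 0.0965 0.3511] axis [ 0.0578 -0.3182 -0.9463]
pad_yellow 0.96 [261.5 172.3] [0.5356 0.0048 0.0085]
```

View pics/w4.png

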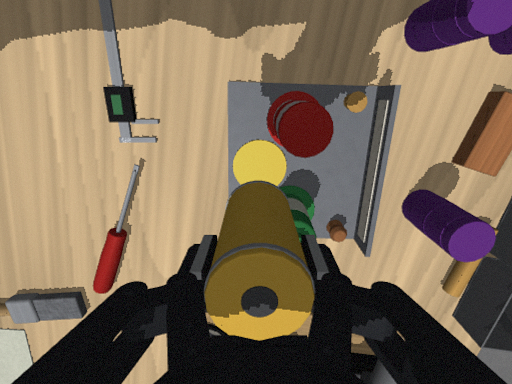

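View w4 shows the can in the gripper (260,280), the jar upright on red (300,125), the bottle upright on green (296,210) and the yellow disc clear at (260,163). Lowering the can.

Request:
move_arm --pt "-0.25 -0.1 3.5 0 0 0 -1" --pt "0 0 3.5 0 0 0 -1" --pt "0 0 3.5 0 0 0 -1" --pt "0 0 2.5 0 0 0 -1" --pt "0 0 1 0 0 0 -1" --pt "0 0 0.3 0 0 0 -1" --pt "0 0 0.1 0 0 0 -1" --pt "0 0 0 0 0 0 -1"

```text
t: 37.8
ee_pos: [0.5315, 0.0102, 0.0832]
tcp_rot: [0.643, 0.766, 0.001, 0.001]
ft_force: [1.3, 0.8, -3.3]
finger_gap: 0.047
finger_force: 42.7
```

Request:
move_arm --pt "0.1 -0.1 0.1 0 0 0 -1" --pt "0 0 0.1 0 0 0 -1" --pt "0 0 0.05 0 0 0 -1" --pt "0 0 0 0 0 0 -1"

```text
t: 38.13
ee_pos: [0.53, 0.0104, 0.0808]
tcp_rot: [0.643, 0.766, 0.001, 0.001]
ft_force: [-3.1, 0.5, 6.1]
finger_gap: 0.0469
finger_force: 43.5
```

Seated. Release, rise and back off towards the robot for a check.

Request:
move_arm --pt "0 0 0 0 0 0 1" --pt "0 0 0 0 0 0 1" --pt "0 0 0 0 0 0 1" --pt "0 0 0 0 0 0 1" --pt "0 0 -3 0 0 0 1" --pt "0 0 -4 0 0 0 1" --pt "0 0 -4 0 0 0 1" --pt "-3 0 -4 0 0 0 1" --pt "-4 0 -2 0 0 0 1" --pt "-3 0 0 0 0 0 1"

```text
t: 38.97
ee_pos: [0.5477, -0.0818, 0.2464]
tcp_rot: [0.643, 0.766, 0.002, 0.004]
ft_force: [1.2, -1.4, -0.7]
finger_gap: 0.0856
finger_force: 0.0
```

Request:
move_arm --pt "0 2 0 0 0 0 1" --pt "0 2 0 0 0 0 1" --pt "0 0 0 0 0 0 1" --pt "0 0 0 0 0 0 1"

```text
t: 39.3
ee_pos: [0.585, -0.0733, 0.241]
tcp_rot: [0.643, 0.766, 0.0, -0.001]
ft_force: [-1.6, -0.4, -0.3]
finger_gap: 0.0854
finger_force: 0.0
```

```bash
python3 w.py w5 chuck_mid; python3 - <<'E'
from h import *
import pickle
np.set_printoptions(precision=4,suppress=True)
rec,p,d,c,W=pickle.load(open('w5.pkl','rb')); X=cloud(c,W,d); q=p.astype(int); r,g,b=q[...,0],q[...,1],q[...,2]
near=(np.linalg.norm(X[...,:2]-[.57,.02],axis=2)<.13)&(d>0)
for nm,m in (('green',(g>r+25)&(g>b+15)),('red',(r>g+60)&(r>b+60)),('yellow',(r>b+60)&(g>b+60))):
    for k,z in (('top',X[...,2]>.1),('pad',X[...,2]<.012)):
        P=X[m&near&z]
        if len(P)>10: print(nm,k,len(P),P[:,2].mean(),cv2.minEnclosingCircle((P[:,:2]*1000).astype(np.float32)))
p,d,c,W=cam('scene'); q,d2,c2,W2=cam('side')
for pp,dd,cc,WW in ((p,d,c,W),(q,d2,c2,W2)):
    X=cloud(cc,WW,dd); P=X[(dd>0)&(np.linalg.norm(X[...,:2]-[.497,-.291],axis=2)<.045)&(X[...,2]>.04)&(X[...,2]<.062)]
    if len(P): print('chuck',len(P),P[:,2].mean(),cv2.minEnclosingCircle((P[:,:2]*1000).astype(np.float32)))
w=cv2.imread('pics/w5.png')
cv2.imwrite('pics/fin.png',cv2.resize(np.hstack([w,p[...,::-1],q[...,::-1]]),(800,200)))
E
```

```text
t 39.3 pos [ 0.585  -0.0733  0.241 ] yaw 100.0 gap 0.0854 F [-1.6 -0.4 -0.3] 0.0
cam [0.5691 0.0094 0.3656] axis [ 0.056  -0.318  -0.9464]
green top 637 0.1076124094224622 ((576.27001953125, -40.51168441772461), 13.43179988861084)
green pad 628 0.007927217145390847 ((579.5975952148438, -40.17133331298828), 34.05284118652344)
red top 1758 0.10796996891474644 ((560.3543701171875, 72.3447494506836), 23.226747512817383)
red pad 707 0.00807277766612153 ((562.6491088867188, 74.6790542602539), 33.71841812133789)
yellow top 1897 0.10793501381626613 ((527.9830322265625, 10.099771499633789), 23.95291519165039)
yellow pad 449 0.007947488440272082 ((530.8400268554688, 10.791661262512207), 33.551849365234375)
chuck 280 0.05112733656700438 ((498.3024597167969, -292.3404541015625), 29.483291625976562)
chuck 859 0.05059337733574246 ((496.3070373535156, -291.8504943847656), 28.491979598999023)
```

View pics/fin.png

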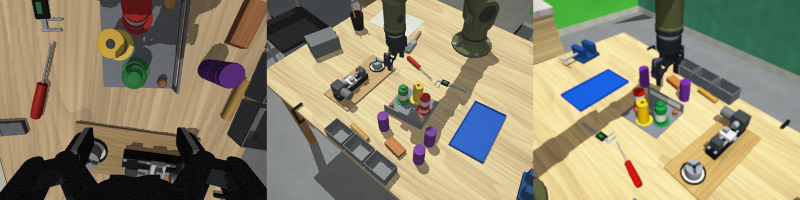

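The final views show all three parts upright on discs of their own colour, about 3 mm off centre at most. The chuck is flat in the ring with jaws up, the tray is empty, and the gripper is clear of everything. Handing in.

```bash
python3 -c "
from cell import *
print(hand_in())"
```

```text
the job is handed in; nothing more can be done
None
```

The job is handed in after about 39 s of the 136 s allowed: the chuck lies flat, jaws up, in the ring, and the bottle, jar and can stand upright on their own discs, each within about 3 mm of centre by the last camera check.

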